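Pack a shear box tight in its carriage

ROBOT

A 7-joint arm with a two-finger parallel gripper is mounted at the origin on the work surface. World frame = base frame: x ahead of the robot, y to its left, z up, the work surface at z = 0. Lengths are in m, angles in rad, forces in N, time in s.
With the tool pointing down it reaches from about 0.425 to 0.95 m from the base axis. Payload 4.7 kg.
Tool frame: the origin (TCP) lies midway between the tips of the shut fingers; the grasp point (between the pads) lies 19 mm behind it; z points along the fingers, y is the direction in which the jaws open and shut (so a half turn about z gives the same grasp; the last joint's range is limited). The gripper opens to 85 mm and grips with 20 to 120 N. Pads are 22 mm wide; open, the fingers measure 114 mm over their backs; the gripper's body (76 mm by 85 mm) begins 54 mm behind the grasp point. The pads swing forward as they close: fully open they stand 13 mm farther back than shut.
Start: joints at [1.225, 0.469, -0.049, 1.532, 0.024, 1.141, -0.082], TCP at [0.21, -0.641, 0.231] pointing down, gripper open.
Joint ranges: [-2.59, 2.59], [-0.33, 1.99], [-1.39, 1.29], [0.1, 2.45], [-1.04, 4.18], [0.21, 1.99], [-2.66, 2.66]. Speed limits (rad/s): [2.57, 2.57, 3.14, 3.14, 3.14, 3.14, 3.14].

INTERFACE

Orientations are given as a 3x3 rotation matrix whose columns are the frame's x, y, z axes.
In Python, from station import env gives the robot as it stands.
- The arm moves only by the shell command python3 -m pendant 'ROWS' [FORCE]. ROWS is JSON, a list of rows, each a list of 7 numbers: the shift along the tool's x, y, z in mm, then the turn, a rotation vector about the tool's x, y, z in rad, then the finger opening in mm, from 0 to 85.4. A call has 1 to 20 rows; each row is the pose to reach, as a shift and turn from the pose commanded when the call began, along the tool's axes at that moment; what a row does not reach only later rows make up. A row lasts 1/8 s, in which the tool goes at most 62.5 mm and 10.7 degrees, less where a joint would pass 70% of its speed; a pose out of reach is approached as far as the arm can. A call with a gripper value outside its range is refused whole. The fingers move at their own pace and stop on an object; FORCE is the grip in N (left out, the last holds). Time passes only in rows, so rows that repeat a pose let the fingers close. It gives the time, the measured TCP pose, the force and the opening at its end, in the units of the state.
- env.observe(): the state, without advancing time (a new reading comes with each control period).
- env.camera(name): name is "scene" or "top" or "wrist"; returns a dict with "image" (400x640x3 uint8, red, green, blue), "range_z" (400x640 float32, m along the optical axis (not along the pixel's ray), 0 where there is no reading), "K" (3x3 intrinsics, pixels), "k1" (the pictures are not rectified: a ray, as slopes to the right and down, at radius r is drawn at 1 + k1 r^2 times it, then the intrinsics apply), "R" (3x3) and "t" (3): a world point X has camera coordinates R X + t. Camera axes: x right, y down, z forward; pixel columns grow to the right and rows downward; lengths in m; the calibration is good to about 2 mm. A picture is of the moment at which its call begins.
- env.hand_in(): hands the job in, once; it reports no verdict.
The state is a dict: "clock": time; "joint_positions": joint angles; "qvel": joint speeds; "tau": joint torques, N m; "tool_pos": TCP position; "eef_rot": TCP orientation; "force": force on the tool from outside, world axes, zero at the start; "moment": the same for the moment, N m; "grip_width": finger opening in m.
Only numpy, scipy, OpenCV 4.12 (cv2) and the standard library are available. Lean on these libraries where they do the work, as an engineer would, in place of code of your own. Each camera call takes 0.05 s, during which the arm holds its last target. There are 200 camera calls.

TASK

Get the shear box ready for its test. Take the tapered blade (the one with the square block handle) from the rack and slide it, thin end down, into the gap between the brass box and the steel thrust plate until you feel it bite under a light push of about 10 N; it must stay standing there by itself, wedged snug, but never be forced. Then draw the T-handled locking pin out of the box and put it in the white tray, and leave everything else where it is.

Things in the scene. Friction and masses are not known exactly. Their poses are not given: they have to be found in the camera images.
- gap (a point): Middle of the top edge of the brass box's near face, the fixed side of the gap. x points into the box, y along the gap, z up. The gap is on the -x side, 70 mm long in y, 44 mm deep and 5 to 8 mm wide: its other side is a rigid steel thrust plate, equally high, its setting unknown. Nothing within 50 mm stands over 6 mm above this point but the loading cap (18 mm, from x = 20 mm on).
- blade_grip (a point): Centre of the aluminium block handle (22 in x, 32 in y, 46 mm high) of the loose steel taper blade, 150 g. z up the handle. The blade is 22 mm wide in y and 70 mm long, from the handle's underside (z = -23 mm) to the tip (z = -93 mm). Flat face at x = +6.5 mm; the other face tapers, so it is 2.5 mm thick at the tip and 13 mm at the handle (0.15 mm per mm). It hangs in a rack slot by its handle.
- blade: The same taper blade as a body; origin 93 mm below the handle's centre, level with the tip, axes as for the handle. Its flat face goes to the box. Once wedged on both sides the push needed rises by 3 to 4 N per mm; before that it meets no resistance, unless the tip stands on a rim (then it stops with the tip level with the gap's mouth) or one side rubs.
- rack: Dark steel rack, 64 (x) by 150 (y) by 100 mm high, fixed, origin under its centre. Slots 16 by 25 mm through its top at y = -42 and +42 mm: one holds the taper blade, the other a parallel blade, either way round. Blades lift straight out.
- carriage: Aluminium shear box carriage (open bath) with the brass shear box in it, fixed. Origin on the bench; from x = -72 to +78 mm, 134 mm wide in y, walls 58 mm high; box 100 by 100 mm, top at 52 mm. A brass swan neck, 71 mm high, sticks out at its +x end. The gap is at x = -31 mm. Axes as for the gap.
- pin_grip (a point): Centre of the T-bar (13 in x, 36 in y, 12 mm high) of the loose locking pin, 60 g, standing in a corner of the box (x = 59, y = -40 mm of the carriage). z up the pin: shaft 8 mm thick, its lower end 64 mm below this point, a 13 mm collar resting on the box 30 mm below this point, 34 mm of shaft in a 9.5 mm hole. It lifts straight out freely.
- pin: The same pin as a body; its origin is at the shaft's lower end, 64 mm below the T-bar's centre.
- tray: White plastic tray, 160 by 160 by 20 mm, walls and floor 4 mm, fixed, origin under its centre. One pin like the other already lies in it near its -x side; nothing else.
- parallel_blade: Parallel steel blade with a round knob handle (32 mm across, 46 mm high above the rack), in the rack's other slot. Leave alone.
- tin1: Aluminium tin, 63 mm across, 44 mm high. Leave alone.
- tin2: A second such tin. Leave alone.
- level: Yellow spirit level, 230 by 25 by 50 mm. Leave alone.
- spatula: Spatula lying on the bench. Leave alone.
- cutter: Brass square specimen cutter, 70 by 70 by 30 mm. Leave alone.
- porous_plates: Two stacked porous plates, 60 by 60 by 14 mm. Leave alone.
Things that resemble listed ones, but are neither listed nor needed, are in the scene too. What is shaped like the pin but purple or red is not meant.

How it is judged:
On the way, in this order (a step that is already met when the one before it is completed fails the run):
1. the tapered blade, in the hand or pressed by it, bites between box and thrust plate (x of blade_grip in the frame of gap between -0.025 and 0.012 m and y of blade_grip in the frame of gap between -0.02 and 0.02 m and z of blade_grip in the frame of gap below 0.083 m and angle between blade_grip's own z axis and vertical below 0.25 rad and contact force between blade and carriage above 6 N and contact force between the fingers and blade above 1 N), for 0.1 s.
2. the blade, let go, stays wedged there by itself (x of blade_grip in the frame of gap between -0.025 and 0.012 m and y of blade_grip in the frame of gap between -0.02 and 0.02 m and z of blade_grip in the frame of gap below 0.083 m and angle between blade_grip's own z axis and vertical below 0.25 rad and contact force between blade and carriage above 6 N and contact force between the fingers and blade below 0.1 N), for 0.2 s.
3. the locking pin is drawn clear of the box (z of pin_grip in the frame of gap above 0.066 m), for 0.05 s.
At the end, for the whole second after the job is handed in: The taper blade stands by itself in the gap, within 20 mm of its middle, tip at least 10 mm down, leaning under 0.25 rad, pressing on its sides with over 6 N in all; the locking pin is in the tray, standing or lying, T-bar less than 78 mm above the tray's underside; both at rest (x of blade_grip in the frame of gap between -0.025 and 0.012 m and y of blade_grip in the frame of gap between -0.02 and 0.02 m and z of blade_grip in the frame of gap below 0.083 m and angle between blade_grip's own z axis and vertical below 0.25 rad and contact force between blade and carriage above 6 N and x of pin_grip in the frame of tray between -0.08 and 0.08 m and y of pin_grip in the frame of tray between -0.08 and 0.08 m and z of pin_grip in the frame of tray below 0.078 m and linear speed of each of pin, blade below 0.02 m/s); the robot touches nothing.
It fails at once if the blade is forced: it presses on box and thrust plate with more than 50 N in all (contact force between blade and carriage above 50 N).
It fails at once if the robot itself pushes on the carriage or box with more than 20 N (contact force between any of the fingers, the arm and carriage above 20 N).
It fails at once if a bystander is moved more than 30 mm (distance of any of parallel_blade, tin1, tin2, level, spatula, cutter, porous_plates from where it was at the start of the episode above 0.03 m).
It also fails if it takes over 48 s, if anything falls off the work surface, if the arm or the gripper's body presses on something with over 40 N, if the wrist force passes 120 N, or if a joint passes its speed limit or range.

## Working session

There is one attempt and no reset: what is moved stays moved. The work goes in short steps, Python scripts to look and compute and a shell command to move; the robot and the scene stay as the last step left them, time stands still between calls to the robot, and variables do not carry over. Pictures are saved under pics/ and viewed, about 8 in all and at most 12, crops included, and the job is handed in when it is done.

```bash
ls; mkdir -p pics; cat > h.py <<'E'
import numpy as np, cv2
from station import env
def cam(n,save=None):
    c=env.camera(n)
    if save: cv2.imwrite('pics/'+save,c['image'][:,:,::-1])
    return c
def pts(c):
    """world point per pixel from range"""
    H,W=c['range_z'].shape; K=np.array(c['K']); k=c['k1']
    u,v=np.meshgrid(np.arange(W),np.arange(H))
    d=rays(c,u,v); z=c['range_z'][...,None]
    P=(d*z-np.array(c['t']))@np.array(c['R']); P[c['range_z']==0]=np.nan
    return P
def rays(c,u,v):
    K=np.array(c['K']);k=c['k1']
    a=(np.asarray(u,float)-K[0,2])/K[0,0]; b=(np.asarray(v,float)-K[1,2])/K[1,1]
    x,y=a.copy(),b.copy()
    for _ in range(20):
        f=1+k*(x*x+y*y); x,y=a/f,b/f
    return np.stack([x,y,np.ones_like(x)],-1)
def onplane(c,u,v,z):
    R=np.array(c['R']);o=-R.T@np.array(c['t']); d=rays(c,u,v)@R
    return o+d*((z-o[2])/d[...,2])[...,None]
E
python3 - <<'E'
from h import *
s=env.observe(); print({k:np.round(v,3).tolist() for k,v in s.items()})
for n in('scene','top','wrist'):
    c=cam(n,n+'0.png'); np.savez(n+'0.npz',**c)
    print(n,c['k1'],np.round(c['K'],1).tolist(),np.round(-np.array(c['R']).T@c['t'],3),np.isfinite(pts(c)[...,0]).mean())
a=cv2.imread('pics/top0.png');b=cv2.imread('pics/scene0.png')
E
```

```text
pics
{'clock': 0.0, 'joint_positions': [1.225, 0.469, -0.049, 1.534, 0.024, 1.141, -0.082], 'qvel': [-0.001, 0.002, -0.0, -0.001, -0.001, 0.002, -0.002], 'tau': [-0.001, -51.03, -0.046, -23.771, 0.011, 0.008, 0.0], 'tool_pos': [0.21, -0.641, 0.23], 'eef_rot': [[0.95, 0.312, -0.001], [0.312, -0.95, 0.002], [-0.0, -0.002, -1.0]], 'force': [0.221, 0.426, 0.226], 'moment': [-0.034, 0.042, -0.016], 'grip_width': 0.085}
scene 0.011733278058717215 [[360.9, 0.0, 321.2], [0.0, 360.9, 202.4], [0.0, 0.0, 1.0]] [1.167 0.125 0.595] 0.9958828125
top -0.08853111667308831 [[410.8, 0.0, 321.4], [0.0, 410.8, 198.6], [0.0, 0.0, 1.0]] [ 0.352 -0.02   1.199] 0.9960234375
wrist -0.05729479697369744 [[354.9, 0.0, 314.9], [0.0, 354.9, 199.1], [0.0, 0.0, 1.0]] [ 0.287 -0.616  0.373] 0.99589453125
```

View pics/top0.png

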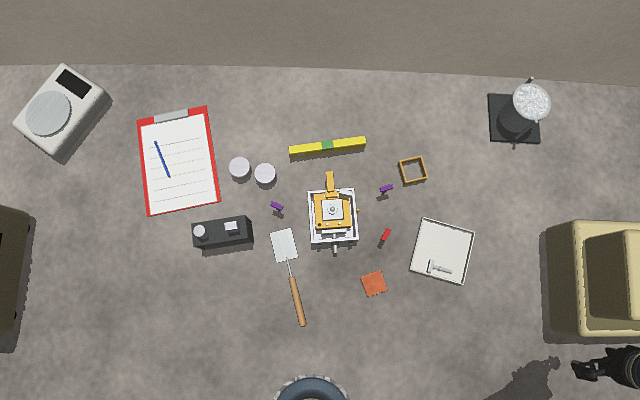

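View pics/scene0.png

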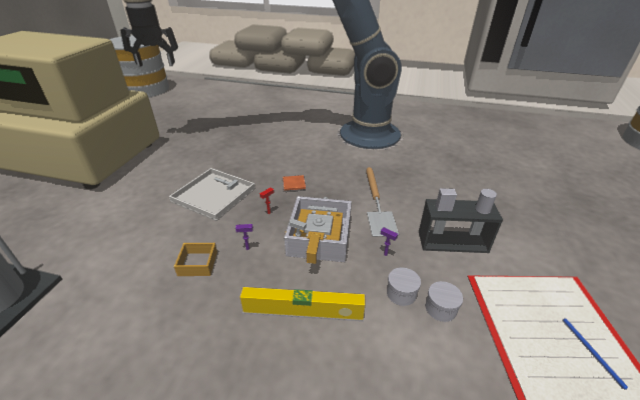

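```bash
python3 - <<'E'
from h import *
c=dict(np.load('top0.npz')); P=pts(c); z=P[...,2]
im=c['image'][:,:,::-1]
crop=im[160:290,185:480]; d=z[160:290,185:480]
big=cv2.resize(crop,None,fx=2.6,fy=2.6,interpolation=cv2.INTER_CUBIC)
D=cv2.applyColorMap(np.uint8(np.clip(np.nan_to_num(d)/0.16*255,0,255)),cv2.COLORMAP_JET)
cv2.imwrite('pics/c1.png',big[:340]); 
cv2.imwrite('pics/c1.png',cv2.resize(np.vstack([crop[:,:],D]),None,fx=2.3,fy=2.3,interpolation=cv2.INTER_NEAREST))
def comp(m,lab):
    n,L,st,ce=cv2.connectedComponentsWithStats(m.astype(np.uint8))
    for i in range(1,n):
        if st[i,4]<15: continue
        Q=P[L==i]; r=cv2.minAreaRect((Q[:,:2]*1000).astype(np.float32))
        print(lab,ce[i].round(),st[i,4],'mean',Q.mean(0).round(4),'rect',np.round(r[0],1),np.round(r[1],1),round(r[2],1))
W=(P[...,0]>.2)&(P[...,0]<.65)&(P[...,1]>-.45)&(P[...,1]<.4)
comp(W&(z>.12),'>.12'); comp(W&(z>.08)&(z<.115),'rack .1'); comp(W&(z>.04)&(z<.115),'>.04');comp(W&(z>.075)&(z<.095),'.075-.095'); comp(W&(z>.008)&(z<.03),'low')
E
```

```text
>.12 [231. 226.] 136 mean [0.4997 0.23   0.143 ] rect [500.7 231.7] [22.1 32.9] 10.7
>.12 [200. 231.] 149 mean [0.4825 0.3101 0.143 ] rect [483.1 313.1] [32.2 30.4] 86.6
rack .1 [345. 192.] 66 mean [ 0.6161 -0.0676  0.0876] rect [616.7 -67.7] [35.6 13.4] 82.0
rack .1 [220. 231.] 1037 mean [0.4907 0.2677 0.1003] rect [492.4 272.8] [ 65.9 151.1] 12.5
>.04 [264. 182.] 18 mean [0.6471 0.1669 0.0453] rect [646.7 167.6] [ 5.2 29.1] 2.9
>.04 [333. 211.] 1930 mean [ 0.5659 -0.0344  0.0575] rect [556.9 -34.7] [187.1 134. ] 6.8
>.04 [386. 188.] 68 mean [ 0.6379 -0.1834  0.0688] rect [ 638.9 -183.4] [13.1 35.5] 19.4
>.04 [276. 205.] 65 mean [0.5738 0.124  0.07  ] rect [574.2 124.2] [35.6 13.2] 70.0
>.04 [222. 231.] 1107 mean [0.491  0.2648 0.0977] rect [492.6 272.6] [ 66.  151.3] 12.1
>.04 [334. 231.] 103 mean [ 0.5116 -0.0413  0.0513] rect [511.6 -41. ] [11.  68.9] 7.3
>.04 [386. 234.] 66 mean [ 0.5048 -0.1835  0.069 ] rect [ 505.1 -184.2] [13.2 35.8] 61.0
.075-.095 [345. 192.] 69 mean [ 0.6159 -0.0676  0.0871] rect [616.7 -67.7] [35.6 13.4] 82.0
.075-.095 [247. 227.] 33 mean [0.5065 0.1995 0.
[... 535 characters left out ...]
 [16.5 51.5] 77.9
low [251. 226.] 16 mean [0.5186 0.2014 0.0193] rect [519.9 201.5] [37.4  1. ] 11.7
low [316. 230.] 35 mean [0.5163 0.0116 0.0101] rect [515.7  10.9] [38.9 17.4] 3.1
low [325. 236.] 44 mean [ 0.5011 -0.0154  0.0121] rect [499.  -14.9] [32.9 24.1] 75.5
low [342. 235.] 44 mean [ 0.5055 -0.0646  0.0116] rect [505.5 -63.8] [11.9 32. ] 2.3
low [226. 244.] 15 mean [0.4649 0.2719 0.0092] rect [463.8 272.2] [18.6 10.3] 66.8
low [296. 299.] 375 mean [0.32   0.0573 0.0174] rect [337.1  62.7] [187.9  20.1] 17.2
low [436. 267.] 120 mean [ 0.4232 -0.3374  0.0149] rect [ 426.7 -347. ] [69.9 31.9] 89.0
low [374. 283.] 441 mean [ 0.3721 -0.159   0.0139] rect [ 371.9 -160.3] [59.4 61.7] 22.6
```

View pics/c1.png

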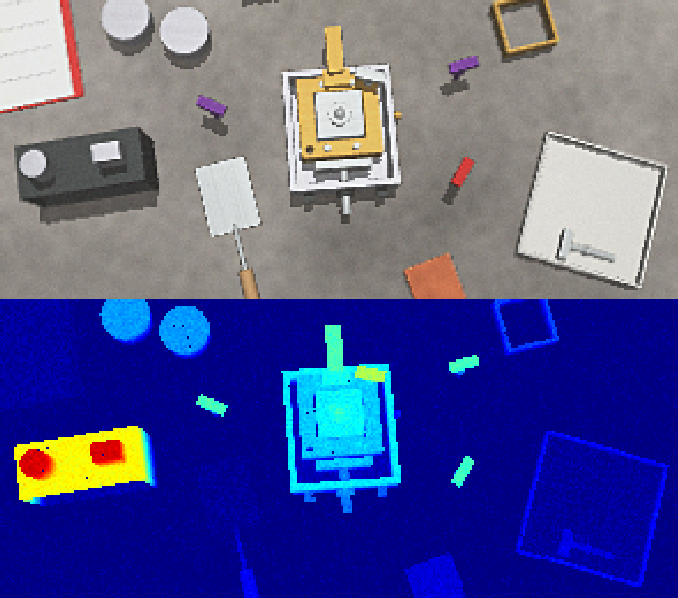

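```bash
python3 - <<'E'
from h import *
c=dict(np.load('scene0.npz')); P=pts(c)
yaw=np.deg2rad(12.2); ax=np.array([np.cos(yaw),np.sin(yaw)]); ay=np.array([-ax[1],ax[0]])
Q=P[...,:2]-[.4924,.2728]; lx=(Q@ax)*1000; ly=(Q@ay)*1000; z=P[...,2]*1000
for s in(-42,42):
  for lo in range(5,150,8):
    m=(abs(ly-s)<8)&(abs(lx)<20)&(z>=lo)&(z<lo+8)
    if m.sum()>2: print(s,lo,m.sum(),np.median(lx[m]).round(2),(lx[m].std()/m.sum()**.5).round(2))
im=c['image'][180:260,410:510,::-1]; cv2.imwrite('pics/r.png',cv2.resize(im,None,fx=6,fy=6,interpolation=cv2.INTER_CUBIC))
# carriage: edges from top
c=dict(np.load('top0.npz')); P=pts(c); z=P[...,2]
m=(abs(z-.0575)<.004)&(abs(P[...,0]-.557)<.1)&(abs(P[...,1]+.035)<.1)
h=cv2.cvtColor(c['image'],cv2.COLOR_RGB2HSV)
w=m&(h[...,1]<60)&(z>.055)
print(cv2.minAreaRect((P[w][:,:2]*1000).astype(np.float32)))
b=(h[...,1]>110)&(abs(z-.052)<.006)&(abs(P[...,0]-.557)<.1)&(abs(P[...,1]+.035)<.1)
print(cv2.minAreaRect((P[b][:,:2]*1000).astype(np.float32)))
E
```

```text
-42 5 47 1.14 1.66
-42 29 18 7.57 0.21
-42 37 19 6.73 0.24
-42 45 19 7.1 0.24
-42 53 18 6.94 0.18
-42 61 20 7.51 0.21
-42 93 23 15.85 0.59
-42 101 22 11.59 0.17
-42 109 24 11.93 0.21
-42 117 23 11.9 0.2
-42 125 23 11.93 0.21
-42 133 23 11.79 0.21
-42 141 55 4.66 0.86
42 5 46 3.62 1.53
42 29 17 6.89 0.21
42 37 22 7.2 0.15
42 45 19 7.22 0.18
42 53 19 6.96 0.23
42 61 18 7.0 0.17
42 93 12 16.65 0.4
42 101 19 16.97 0.23
42 109 20 16.42 0.23
42 117 22 17.16 0.28
42 125 22 16.86 0.22
42 133 21 17.41 0.32
42 141 73 4.7 1.09
((556.4168701171875, -34.67079162597656), (150.72897338867188, 133.98797607421875), 6.76625919342041)
((572.1419067382812, -32.32027053833008), (100.70345306396484, 98.90647888183594), 6.831788539886475)
```

View pics/r.png

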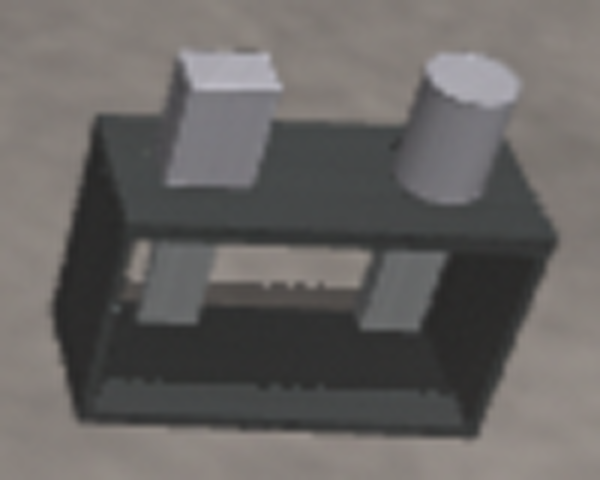

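```bash
python3 -m pendant '[[379,-191,-20,0,0,-0.7,85],[379,-191,-20,0,0,-0.7,85],[379,-191,-20,0,0,-0.7,85],[379,-191,-20,0,0,-0.7,85],[379,-191,-20,0,0,-0.7,85],[379,-191,-20,0,0,-0.7,85],[549,-739,-30,0,0,-1.457,85],[549,-739,-30,0,0,-1.457,85],[549,-739,-30,0,0,-1.457,85],[549,-739,-30,0,0,-1.457,85],[549,-739,-30,0,0,-1.457,85],[549,-739,-30,0,0,-1.457,85],[549,-739,-30,0,0,-1.457,85],[549,-739,-30,0,0,-1.457,85],[549,-739,-30,0,0,-1.457,85],[549,-739,-30,0,0,-1.457,85],[549,-739,-30,0,0,-1.457,85]]' 40
python3 - <<'E'
from h import *
c=cam('wrist','w1.png'); np.savez('w1.npz',**c); P=pts(c); z=P[...,2]
s=env.observe(); print(np.round(s['tool_pos'],4),np.round(s['eef_rot'],3).tolist(),np.round(s['joint_positions'],3),np.round(s['force'],1))
m=(z>.135)&(z<.155)&(P[...,0]>.4)
n,L,st,ce=cv2.connectedComponentsWithStats(m.astype(np.uint8))
for i in range(1,n):
    if st[i,4]<60: continue
    Q=P[L==i]; print(ce[i],st[i,4],Q.mean(0).round(4),cv2.minAreaRect((Q[:,:2]*1000).astype(np.float32)))
E
```

```text
clock: 2.28
tool_pos: [0.5003, 0.2365, 0.2614]
eef_rot: [[-0.209, 0.978, -0.001], [0.978, 0.209, 0.003], [0.003, -0.0, -1.0]]
force: [0.5, 0.0, -0.1]
grip_width: 0.085
[0.501  0.2335 0.261 ] [[-0.205, 0.979, -0.001], [0.979, 0.205, 0.0], [0.0, -0.001, -1.0]] [ 0.086  0.332 -0.752  1.757  0.246  1.149 -0.534] [-0.  -0.6 -0.4]
[314.86219739  87.57231533] 1611 [0.4848 0.3129 0.1461] ((484.9627685546875, 312.81591796875), (30.990724563598633, 30.522581100463867), 12.493870735168457)
[313.92985318 199.88825449] 1226 [0.5014 0.232  0.1457] ((501.7607727050781, 230.37796020507812), (21.90250587463379, 32.85088348388672), 12.199833869934082)
```

```bash
python3 -m pendant '[[0,0,60,0,0,0,85],[0,0,110,0,0,0,85],[0,0,140,0,0,0,85],[0,0,154,0,0,0,85],[0,0,154,0,0,0,85],[0,0,154,0,0,0,10],[0,0,154,0,0,0,10],[0,0,154,0,0,0,10],[0,0,154,0,0,0,10],[0,0,154,0,0,0,10],[0,0,154,0,0,0,10]]' 60
```

```text
clock: 3.7
tool_pos: [0.502, 0.232, 0.108]
eef_rot: [[-0.202, 0.979, 0.001], [0.979, 0.202, -0.0], [-0.0, 0.001, -1.0]]
force: [-1.3, -1.0, 6.1]
grip_width: 0.0213
```

```bash
python3 -m pendant '[[0,0,-40,0,0,0,10],[0,0,-90,0,0,0,10],[0,0,-130,0,0,0,10],[-50,-8,-140,0,0,0.03,10],[-105,-17,-140,0,0,0.06,10],[-160,-25,-135,0,0,0.085,10],[-215,-34,-110,0,0,0.085,10],[-255,-40,-85,0,0,0.085,10],[-267,-42,-65,0,0,0.085,10],[-267,-42,-60,0,0,0.085,10],[-267,-42,-60,0,0,0.085,10],[-267,-42,-60,0,0,0.085,10]]'
python3 - <<'E'
from h import *
s=env.observe(); print(np.round(s['tool_pos'],4),np.round(s['eef_rot'],3).tolist(),np.round(s['joint_positions'],3),np.round(s['force'],1))
for n in('wrist','scene','top'): 
    c=cam(n); np.savez(n+'2.npz',**c)
    if n=='wrist': a=c['image'][:,:,::-1]
    if n=='scene': b=cv2.resize(c['image'][150:270,250:390,::-1],None,fx=5,fy=5,interpolation=cv2.INTER_CUBIC)
cv2.imwrite('pics/w2.png',a); cv2.imwrite('pics/s2.png',b)
E
```

```text
clock: 5.2
tool_pos: [0.5151, -0.0368, 0.1682]
eef_rot: [[-0.12, 0.993, 0.002], [0.993, 0.12, 0.0], [-0.0, 0.002, -1.0]]
force: [-0.9, 0.1, -1.3]
grip_width: 0.0211
[ 0.5151 -0.0368  0.1682] [[-0.12, 0.993, 0.002], [0.993, 0.12, 0.0], [-0.0, 0.002, -1.0]] [ 0.5    0.346 -0.624  1.949  0.252  0.921 -0.129] [-0.9  0.1 -1.3]
```

View pics/w2.png

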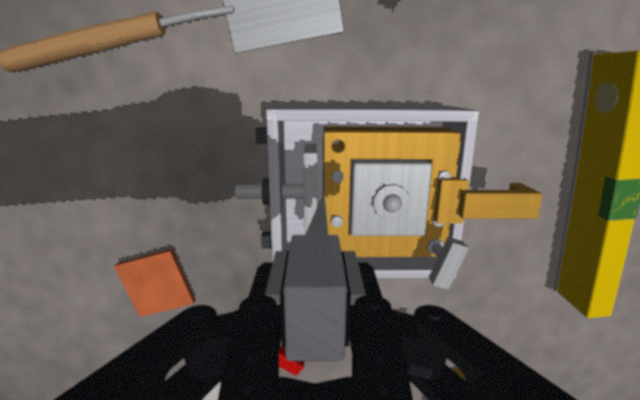

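View pics/s2.png

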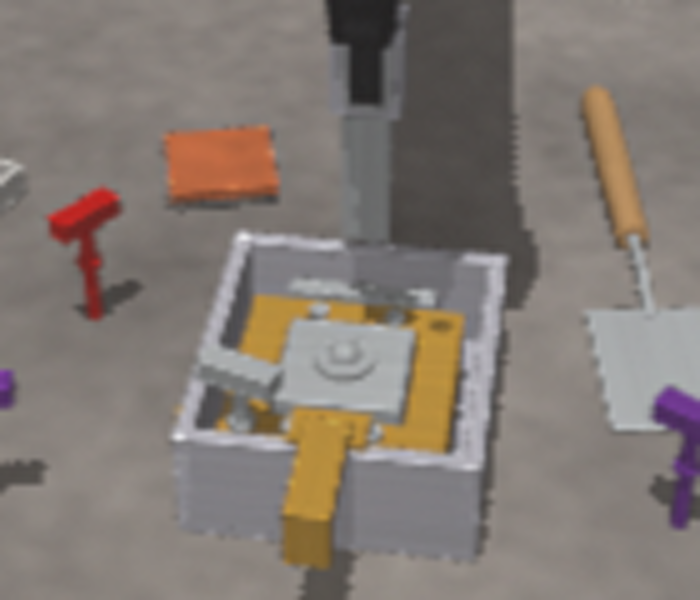

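```bash
cat > gap.py <<'E'
from h import *
G=np.array([.5225,-.0385,.052]); yaw=np.deg2rad(6.8); ax=np.array([np.cos(yaw),np.sin(yaw),0]); ay=np.array([-ax[1],ax[0],0])
def loc(P): Q=P-G; return np.stack([Q@ax,Q@ay,Q[...,2]],-1)*1000
E
python3 - <<'E'
from gap import *
c=dict(np.load('wrist2.npz')); L=loc(pts(c)); x,y,z=L[...,0],L[...,1],L[...,2]
hsv=cv2.cvtColor(c['image'],cv2.COLOR_RGB2HSV)
br=(hsv[...,1]>130)&(abs(z)<4)&(hsv[...,0]<30)
for r in range(140,235,10):
    u=np.where(br[r,300:460])[0]
    if len(u): 
        p=loc(onplane(c,[u[0]+300-.5],[r],.052))[0]; print('box edge row',r,u[0]+300,p.round(2))
    m=(abs(z[r])<4)&(x[r]<-2)&(x[r]>-25)&(abs(y[r])<35); uu=np.where(m)[0]
    if len(uu): 
        p=loc(onplane(c,[uu[0]-.5,uu[-1]+.5],[r,r],.052)); print('   plate',uu[0],uu[-1],p[:,:2].round(1).tolist())
crop=c['image'][120:260,270:370,::-1]; cv2.imwrite('pics/t2.png',cv2.resize(crop,None,fx=4.2,fy=4.2,interpolation=cv2.INTER_NEAREST))
# blade flat face / tip in wrist depth
for lo in range(0,110,6):
    m=(z>lo+8)&(z<=lo+14)&(x>-30)&(x<8)&(abs(y)<30)
    if m.sum()>8: print('blade z',lo+8,m.sum(),'x',np.percentile(x[m],[2,50,98]).round(1),'y',np.percentile(y[m],[2,98]).round(1))
c=dict(np.load('scene2.npz')); L=loc(pts(c)); x,y,z=L[...,0],L[...,1],L[...,2]
for lo in range(0,110,8):
    m=(z>lo+8)&(z<=lo+16)&(x>-30)&(x<12)&(abs(y)<30)
    if m.sum()>4: print('scene z',lo+8,m.sum(),'x med',np.median(x[m]).round(2),'y',np.percentile(y[m],[2,98]).round(1))
E
```

```text
box edge row 140 324 [ 0.07 43.64 -0.  ]
box edge row 150 324 [ 0.14 36.27 -0.  ]
box edge row 160 324 [ 0.2  28.79 -0.  ]
   plate 303 316 [[-15.4, 28.8], [-5.0, 28.8]]
box edge row 170 324 [ 0.27 21.18 -0.  ]
   plate 303 316 [[-15.4, 21.2], [-5.0, 21.2]]
box edge row 180 324 [ 0.34 13.44 -0.  ]
   plate 303 316 [[-15.5, 13.4], [-4.9, 13.4]]
box edge row 190 324 [ 0.41  5.56 -0.  ]
   plate 304 316 [[-14.8, 5.5], [-4.9, 5.6]]
box edge row 200 325 [ 1.25 -2.46 -0.  ]
   plate 304 316 [[-14.9, -2.5], [-4.9, -2.5]]
box edge row 210 326 [  2.11 -10.64  -0.  ]
   plate 304 314 [[-15.0, -10.6], [-6.4, -10.6]]
box edge row 220 327 [  2.99 -18.97  -0.  ]
   plate 304 310 [[-15.0, -19.0], [-9.5, -19.0]]
box edge row 230 328 [  3.88 -27.47  -0.  ]
   plate 304 306 [[-15.1, -27.5], [-12.7, -27.5]]
blade z 38 10 x [-2.9 -1.4 -0.4] y [11.7 12.2]
blade z 44 20 x [-3.7 -1.9 -0.5] y [11.7 12.4]
blade z 50 21 x [-4.4 -2.6 -0.7] y [11.6 12.4]
blade z 56 34 x [-5.7 -3.3 -0.3] y [11.7 12.6]
blade z 62 39 x [-6.3 -2.8 -0.4] y [11.6 12.5]
blade z 68 49 x [-7.4 -4.1 -0.6] y [11.5 12.6]
blade z 74 67 x [-8.5 -4.1 -0.3] y [11.5 12.4]
blade z 80 65 x [-9.  -4.7 -0.4] y [11.6 12.4]
blade z 86 86 x [-10.   -5.6  -0.7] y [11.6 12.7]
blade z 92 104 x [-10.9  -5.9  -0.3] y [11.5 12.6]
blade z 104 18 x [-14.1  -2.1   3.5] y [16.6 17.1]
blade z 110 251 x [-17.1  -6.9   3.4] y [16.5 17.6]
blade z 116 342 x [-22.   -7.3   6.2] y [14.  17.7]
scene z 32 6 x med -0.99 y [-9.8 -0.6]
scene z 40 32 x med 0.26 y [-9.4 11.5]
scene z 48 27 x med -0.43 y [-9.6 11.2]
scene z 56 27 x med 0.36 y [-9.8 11.1]
scene z 64 32 x med -0.07 y [-9.6 12.3]
scene z 72 30 x med 0.51 y [-9.6 12.4]
scene z 80 34 x med 0.2 y [-9.8 12.3]
scene z 88 32 x med 0.03 y [-9.5 12.3]
scene z 96 33 x med 0.58 y [-9.7 12.3]
scene z 104 26 x med 4.19 y [-12.3  17.4]
scene z 112 28 x med 5.96 y [-13.3  17.3]
```

View pics/t2.png

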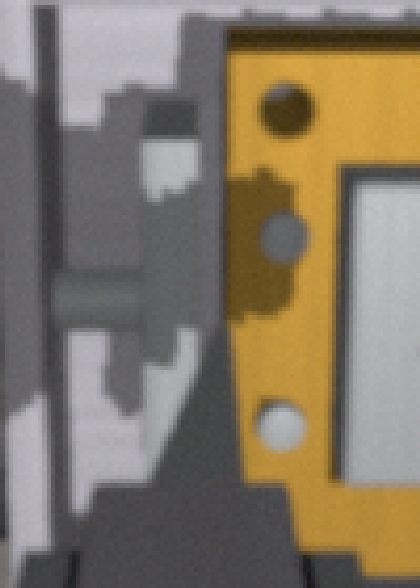

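```bash
python3 -m pendant '[[0,-0.7,15,0,0,0,10],[-0.7,-0.7,28,0,0,0,10],[-0.7,-0.7,34,0,0,0,10],[-0.7,-0.7,37,0,0,0,10],[-0.7,-0.7,39,0,0,0,10],[-0.7,-0.7,40.5,0,0,0,10],[-0.7,-0.7,41,0,0,0,10]]'
```

```text
clock: 6.22
tool_pos: [0.514, -0.0389, 0.1264]
eef_rot: [[-0.118, 0.993, 0.0], [0.993, 0.118, -0.0], [-0.0, 0.0, -1.0]]
force: [0.1, -0.4, -1.3]
grip_width: 0.021
```

```bash
python3 -m pendant '[[0,0,3,0,0,0,10],[0,0,5,0,0,0,10],[0,0,7,0,0,0,10],[0,0,9,0,0,0,10],[0,0,9,0,0,0,10]]'
```

```text
clock: 6.85
tool_pos: [0.5145, -0.0388, 0.1174]
eef_rot: [[-0.118, 0.993, 0.001], [0.993, 0.118, 0.0], [0.0, 0.001, -1.0]]
force: [2.6, -0.0, -2.9]
grip_width: 0.0216
```

```bash
python3 -m pendant '[[0,0.4,1,0,0,0,10],[0,0.4,2,0,0,0,10],[0,0.4,3,0,0,0,10],[0,0.4,3,0,0,0,10]]'
```

```text
clock: 7.35
tool_pos: [0.5149, -0.0388, 0.1145]
eef_rot: [[-0.118, 0.993, 0.001], [0.993, 0.118, 0.0], [-0.0, 0.001, -1.0]]
force: [3.0, 1.2, -0.7]
grip_width: 0.0212
```

```bash
python3 -m pendant '[[0,0.4,0.5,0,0,0,10],[0,0.8,1,0,0,0,10],[0,0.8,2,0,0,0,10],[0,0.8,2,0,0,0,10]]'
```

```text
clock: 7.85
tool_pos: [0.5153, -0.0388, 0.1123]
eef_rot: [[-0.118, 0.993, 0.0], [0.993, 0.118, 0.0], [-0.0, 0.0, -1.0]]
force: [3.3, 0.3, 0.2]
grip_width: 0.0211
```

```bash
python3 -m pendant '[[0,0.4,0.5,0,0,0,10],[0,0.6,1,0,0,0,10],[0,0.6,1.5,0,0,0,10],[0,0.6,2,0,0,0,10],[0,0.6,2,0,0,0,10]]'
```

```text
clock: 8.48
tool_pos: [0.5156, -0.0387, 0.1102]
eef_rot: [[-0.118, 0.993, -0.0], [0.993, 0.118, -0.0], [-0.0, -0.0, -1.0]]
force: [2.6, 0.4, -0.8]
grip_width: 0.0212
```

```bash
python3 -m pendant '[[0,0.2,1,0,0,0,10],[0,0.3,1.5,0,0,0,10],[0,0.3,2,0,0,0,10],[0,0.3,2.5,0,0,0,10],[0,0.3,2.5,0,0,0,10]]'
```

```text
clock: 9.1
tool_pos: [0.5159, -0.0387, 0.1081]
eef_rot: [[-0.118, 0.993, -0.0], [0.993, 0.118, -0.0], [-0.0, -0.0, -1.0]]
force: [0.7, -0.9, 5.3]
grip_width: 0.0212
```

```bash
python3 -m pendant '[[0,0,0.5,0,0,0,10],[0,0,0.8,0,0,0,10],[0,0,0.8,0,0,0,10]]'; python3 -c "
from h import *
for i in range(3): env.camera('top'); print(np.round(env.observe()['force'],1))"
```

```text
clock: 9.48
tool_pos: [0.516, -0.0387, 0.1078]
eef_rot: [[-0.118, 0.993, -0.0], [0.993, 0.118, -0.001], [-0.001, -0.0, -1.0]]
force: [-0.2, 0.1, 9.7]
grip_width: 0.0213
[-0.5  0.6  8.2]
[ 0.1 -0.2  7.9]
[-1.3  0.4  8.9]
```

```bash
python3 -m pendant '[[0,0,0.8,0,0,0,26],[0,0,0.5,0,0,0,40],[0,0,0,0,0,0,50],[0,0,0,0,0,0,50],[0,0,-15,0,0,0,55],[0,0,-50,0,0,0,55],[0,0,-80,0,0,0,55],[0,0,-80,0,0,0,55]]'
python3 - <<'E'
from gap import *
s=env.observe(); print(np.round(s['force'],1))
c=cam('wrist','w3.png'); np.savez('wrist3.npz',**c); L=loc(pts(c)); x,y,z=L[...,0],L[...,1],L[...,2]
def top(m,lab):
    n,C,st,ce=cv2.connectedComponentsWithStats(m.astype(np.uint8))
    i=1+np.argmax(st[1:,4]); Q=L[C==i]; print(lab,st[i,4],Q.mean(0).round(1),cv2.minAreaRect(Q[:,:2].astype(np.float32)))
top((z>85)&(z<105)&(abs(x+7)<25)&(abs(y)<30),'handle')
m=(z>34)&(z<48)&(x>60)&(x<120)&(y>-75)&(y<0); top(m,'pin T local'); 
P=pts(c); Q=P[m]; print(cv2.minAreaRect((Q[:,:2]*1000).astype(np.float32)),Q[:,2].mean())
E
```

```text
clock: 10.62
tool_pos: [0.5179, -0.0385, 0.1902]
eef_rot: [[-0.118, 0.993, 0.006], [0.993, 0.118, -0.001], [-0.002, 0.006, -1.0]]
force: [-0.7, 0.3, -0.6]
grip_width: 0.0547
[-0.7  0.3 -0.6]
handle 2067 [-4.5  1.5 93.7] ((-4.49647331237793, -0.20500469207763672), (21.85605812072754, 31.767539978027344), 0.32159224152565)
pin T local 717 [ 90.2 -39.5  36.1] ((90.30577850341797, -40.36958312988281), (36.475669860839844, 13.394580841064453), 73.77799224853516)
((616.950439453125, -67.89302825927734), (36.47567367553711, 13.394573211669922), 80.57805633544922) 0.08807006879332097
```

View pics/w3.png

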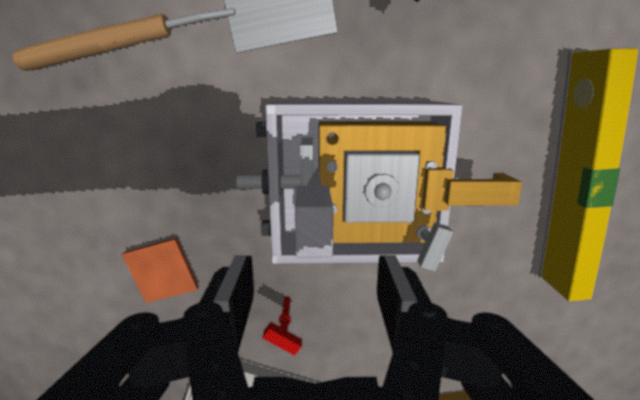

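```bash
python3 -m pendant '[[-20,45,0,0,0,0.14,36],[-41,95,0,0,0,0.283,36],[-41,95,0,0,0,0.283,36],[-41,95,40,0,0,0.283,36],[-41,95,80,0,0,0.283,36],[-41,95,80,0,0,0.283,36],[-41,95,80,0,0,0.283,36]]'
python3 -c "
from h import *
env.camera('top'); s=env.observe(); print(np.round(s['tool_pos'],4),s['force'].round(1) if hasattr(s['force'],'round') else s['force'])"
```

```text
clock: 11.55
tool_pos: [0.6154, -0.0678, 0.1081]
eef_rot: [[0.164, 0.987, 0.001], [0.987, -0.164, 0.0], [0.0, 0.001, -1.0]]
force: [0.3, 0.6, 0.9]
grip_width: 0.0361
[ 0.616  -0.0679  0.1087] [-0.  -0.1  0.2]
```

```bash
python3 -m pendant '[[0,1,15,0,0,0,36],[0,1,28,0,0,0,36],[0,1,36,0,0,0,36],[0,1,36,0,0,0,36],[0,1,36,0,0,0,0],[0,1,36,0,0,0,0],[0,1,36,0,0,0,0],[0,1,36,0,0,0,0],[0,1,36,0,0,0,0]]' 50
```

```text
clock: 12.72
tool_pos: [0.6165, -0.0683, 0.0715]
eef_rot: [[0.164, 0.986, 0.001], [0.986, -0.164, -0.0], [0.0, 0.001, -1.0]]
force: [0.4, 1.2, 2.4]
grip_width: 0.0116
```

```bash
python3 -m pendant '[[0,0,-10,0,0,0,0],[0,0,-25,0,0,0,0],[0,0,-45,0,0,0,0],[0,0,-70,0,0,0,0],[0,0,-100,0,0,0,0],[0,0,-100,0,0,0,0],[0,0,-100,0,0,0,0]]'
python3 - <<'E'
from gap import *
s=env.observe(); print(s['grip_width'],np.round(s['force'],1),np.round(s['joint_positions'],2))
c=cam('scene'); np.savez('scene4.npz',**c)
cv2.imwrite('pics/s4.png',cv2.resize(c['image'][90:270,160:400,::-1],None,fx=3,fy=3,interpolation=cv2.INTER_CUBIC))
E
```

```text
clock: 13.6
tool_pos: [0.6155, -0.0685, 0.171]
eef_rot: [[0.164, 0.986, -0.001], [0.986, -0.164, -0.0], [-0.001, -0.001, -1.0]]
force: [0.3, -0.4, -0.6]
grip_width: 0.0116
0.011627353411286004 [ 0.3 -0.4 -0.6] [ 0.43  0.49 -0.52  1.71  0.28  1.02 -0.36]
```

View pics/s4.png

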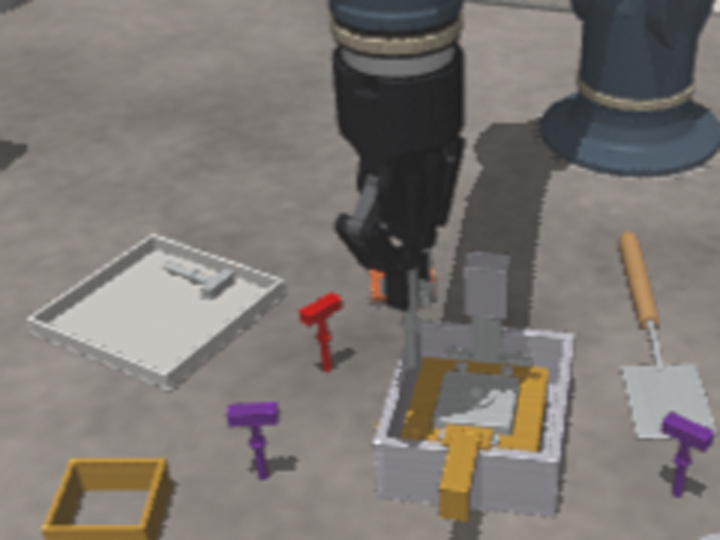

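```bash
python3 -m pendant '[[-50,-12,-10,0,0,0,0],[-110,-26,-10,0,0,0,0],[-170,-40,-10,0,0,0,0],[-230,-54,-10,0,0.1,0,0],[-285,-67,0,0,0.25,0,0],[-307,-73,20,0,0.4,0,0],[-307,-73,50,0,0.45,0,0],[-307,-73,80,0,0.45,0,0],[-307,-73,90,0,0.45,0,0],[-307,-73,90,0,0.45,0,0],[-307,-73,90,0,0.45,0,0]]'
python3 - <<'E'
from h import *
env.camera('top'); s=env.observe(); print(np.round(s['tool_pos'],4),np.round(s['eef_rot'],3).tolist(),s['grip_width'],np.round(s['force'],1))
c=cam('top'); cv2.imwrite('pics/t5.png',cv2.resize(c['image'][180:320,280:500,::-1],None,fx=3,fy=3,interpolation=cv2.INTER_CUBIC))
E
```

```text
clock: 15.02
tool_pos: [0.4946, -0.3592, 0.0823]
eef_rot: [[0.146, 0.987, 0.073], [0.889, -0.163, 0.428], [0.434, 0.002, -0.901]]
force: [0.2, 0.5, 0.6]
grip_width: 0.0114
[ 0.4946 -0.3593  0.0825] [[0.147, 0.987, 0.073], [0.889, -0.164, 0.427], [0.434, 0.002, -0.901]] 0.01195417973585427 [-0.7  0.2 -0.5]
```

```bash
python3 -m pendant '[[-5,0,10.8,0,0,0,0],[-9.5,0,19.8,0,0,0,0],[-10.9,0,22.5,0,0,0,0],[-10.9,0,22.5,0,0,0,0]]'
```

```text
clock: 15.62
tool_pos: [0.4935, -0.3591, 0.0555]
eef_rot: [[0.148, 0.986, 0.071], [0.888, -0.164, 0.43], [0.436, -0.001, -0.9]]
force: [-0.3, 0.7, 0.1]
grip_width: 0.0113
```

```bash
python3 -m pendant '[[-0.6,0,1.2,0,0,0,0],[-0.6,0,1.2,0,0,0,50],[-0.6,0,1.2,0,0,0,60],[-0.6,0,1.2,0,0,0,60],[0,0,-30,0,0,0,60],[0,0,-80,0,0,0,60],[20,0,-130,0,-0.2,0,60],[40,0,-130,0,-0.4,0,60],[40,0,-130,0,-0.4,0,60],[40,0,-130,0,-0.4,0,60]]'
python3 - <<'E'
from gap import *
s=env.observe(); print(np.round(s['tool_pos'],4),np.round(s['force'],1),s['clock'])
c=cam('top'); d=cam('scene')
a=cv2.resize(c['image'][180:300,300:500,::-1],None,fx=3,fy=3); b=cv2.resize(d['image'][130:250,160:360,::-1],None,fx=3,fy=3)
cv2.imwrite('pics/f.png',np.hstack([a,b])[:, :] if False else cv2.resize(np.vstack([a,b]),None,fx=.8,fy=.8))
P=pts(c);L=loc(P); x,y,z=L[...,0],L[...,1],L[...,2]
m=(z>85)&(z<105)&(abs(x+7)<25)&(abs(y)<30); print('handle',m.sum(),cv2.minAreaRect(L[m][:,:2].astype(np.float32)),np.median(z[m]))
E
```

```text
clock: 16.88
tool_pos: [0.4903, -0.3788, 0.1907]
eef_rot: [[0.163, 0.987, 0.008], [0.985, -0.163, 0.049], [0.05, -0.0, -0.999]]
force: [-0.5, -0.4, -0.4]
grip_width: 0.0599
[ 0.4903 -0.3788  0.1907] [-0.5 -0.4 -0.4] 16.875
handle 109 ((-4.5732197761535645, 0.41872406005859375), (31.394588470458984, 22.919265747070312), 87.59848022460938) 94.13467485413496
```

View pics/f.png

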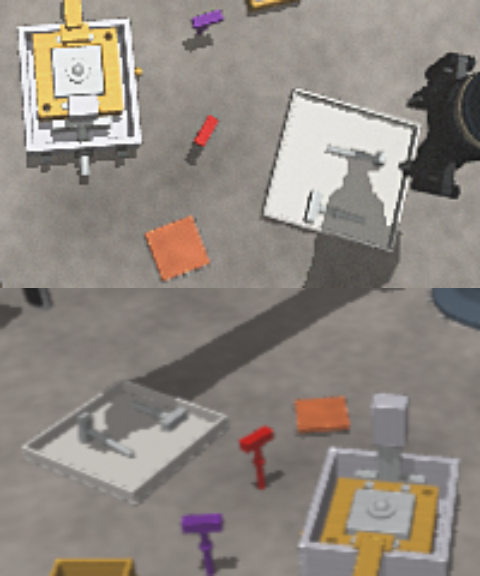

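```bash
python3 -m pendant '[[0,0,-30,0,0,0,60],[0,0,-30,0,0,0,60],[0,0,-30,0,0,0,60],[0,0,-30,0,0,0,60]]'; python3 -c "
from station import env
print(env.hand_in())"
```

```text
clock: 17.48
tool_pos: [0.4892, -0.3812, 0.219]
eef_rot: [[0.165, 0.986, 0.006], [0.985, -0.165, 0.051], [0.051, -0.002, -0.999]]
force: [0.3, -0.1, -0.5]
grip_width: 0.0601
the job is handed in; nothing more can be done
None
```

The taper blade is wedged in the gap, the locking pin is in the tray, and I handed the job in at about 17.5 s of the 48 s allowed.

- **Blade:** I slid it in with the flat face to the box. It rubbed lightly on the thrust plate (about 3 N sideways), so I shifted it over as it went down. It bit about 21 mm deep, and I stopped at a push of about 10 N, then let go.
- **Pin:** I drew it straight out of the box and laid it down in the tray.

**Last checks:** Two camera readings after release put the blade handle at about x -4.5 mm and y 0 mm from the gap, with its centre about 71 mm up. The second was taken after the pin was placed, and the blade had not moved. The pin lies inside the tray beside the other one, and the gripper is clear of everything with wrist force near zero. The other objects in the last pictures look unmoved; the tins, level and parallel blade were outside those crops.

**Not checked:**
- I can't measure how hard the wedged blade presses on its sides; I only inferred it from the 10 N push and from the blade staying upright.
- The handle's top reads about 2 mm nearer the box than expected. That is either a slight lean of about 0.02 rad or calibration error, and either is well within the limit.

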